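Cactus pup held over its pot with tongs

TASK

The little cactus pup on the upturned saucer is spiny, so do not touch it yourself: take up the spring tongs by their red grips, close them on the pup, and lift it clear of the saucer without shoving the other things about. Carry it over to the empty terracotta pot and finish while still holding it in the tongs above the middle of the pot's mouth, a few centimetres clear of the rim and still, not letting go.

Things in the scene. Friction and masses are not known exactly. Their poses are not given: they have to be found in the camera images.
- tongs: Steel spring tongs lying flat, 24 mm tall as they lie, 210 mm long, about 0.12 kg. Origin: hinge axis at the rear end, underside; x along the middle line to the tips, y the line along which the arms close, z up. Arms are geared, mirror each other and spring open: 3 N a side at the red grips starts to squeeze them, 6 N brings the tips to the pup.
- tongs_grip (a point): Middle between the red grip plates (on the arms' outsides, 78 to 132 mm ahead of the hinge, 24 mm tall): 105 mm ahead of the hinge, 12 mm above the underside, near the balance point. Width over the grips here: 69 mm open, 57 mm with the pup held.
- tongs_tip (a point): Middle between the two rubber tip pads (28 mm long, 24 mm tall, 58 mm apart when open), 195 mm ahead of the hinge, 12 mm above the underside.
- tongs_left (a joint): How far each arm of the tongs is squeezed, rad: 0 open, about 0.06 when holding the pup, 0.14 fully shut (both arms move alike).
- pup: Small loose green barrel-shaped cactus pup with pale spines and a pink bud, 36 mm across (straight-sided from 11 to 30 mm above its base) and 42 mm tall (48 mm with bud), about 40 g. Origin: centre of its underside, z up. It stands on the saucer, up to 17 mm off its middle.
- saucer: Fixed upturned terracotta saucer, 110 mm across at the foot, flat top 84 mm across and 20 mm above the tiles. Origin: centre of its underside.
- pot: Empty loose terracotta flowerpot, 95 mm tall, 84 mm across its foot, 124 mm across its thick rim, wall 6 mm, 0.6 kg. Origin: centre of its underside.
- pot_rim (a point): Centre of the pot's mouth, level with its rim, 95 mm above the tiles.
- fork: Steel hand fork with wooden handle, 260 mm long, 80 mm wide, 26 mm tall, lying behind the work area; origin near its middle, tines to its x. Leave alone.
- jar: Glass jar with steel lid, 76 mm across, 110 mm tall, origin under its centre. Leave alone.
- marker: Wooden plant marker lying flat, 150 x 22 x 5 mm along its x, origin under its centre. Leave alone.
- twine: Upright spool of twine, 60 mm across, 60 mm tall, origin under its centre. Leave alone.
Things that resemble listed ones, but are neither listed nor needed, are in the scene too. Leave any green look-alike of the tongs alone. Several things have the shape of the saucer; the one meant has the colours described above.

How it is judged (in metres and radians):
On the way, in this order (a step that is already met when the one before it is completed fails the run):
1. the tongs are held in the gripper, off the tiles, with the pup still on its saucer (contact force between the fingers and tongs above 0.5 N and height (world z) of tongs_grip above 0.025 m and z of pup in the frame of saucer below 0.03 m), for 0.2 s.
2. the pup is lifted clear of the saucer in the tongs (contact force between the fingers and tongs above 0.5 N and contact force between tongs and pup above 0.3 N and z of pup in the frame of saucer above 0.04 m), for 0.2 s.
At the end, for the whole second after the job is handed in: The gripper holds the tongs (grips over 90 mm up) and the tongs hold the pup, contacts above 0.5 and 0.3 N; the pup's base is within 35 mm of the middle of the pot's mouth, 15 to 160 mm above the rim, slower than 30 mm/s; the tongs do not touch the pot, which stands upright (contact force between the fingers and tongs above 0.5 N and contact force between tongs and pup above 0.3 N and horizontal distance between pup and pot_rim below 0.035 m and z of pup in the frame of pot_rim between 0.015 and 0.16 m and contact force between tongs and pot below 0.1 N and height (world z) of tongs_grip above 0.09 m and angle between pot's own z axis and vertical below 0.1 rad and linear speed of pup below 0.03 m/s); the arm keeps its last pose, push and grip.
It fails at once if the robot touches the spiny pup itself (contact force between any of the fingers, the arm and pup above 0.3 N).
It fails at once if the pot is shoved more than 30 mm or tipped (distance of pot from where it was at the start of the episode above 0.03 m or angle between pot's own z axis and vertical above 0.35 rad).
It fails at once if a bystander is shoved more than 30 mm (distance of any of fork, jar, marker, twine from where it was at the start of the episode above 0.03 m).
It also fails if it takes over 45 s, if anything falls off the work surface, if the arm or the gripper's body presses on something with over 40 N, if the wrist force passes 120 N, or if a joint passes its speed limit or range.

ROBOT

A 6-joint arm with a two-finger parallel gripper is mounted at the origin on the work surface. World frame = base frame: x ahead of the robot, y to its left, z up, the work surface at z = 0. Lengths are in m, angles in degrees, forces in N, time in s.
With the tool pointing down it reaches from about 0.4 to 0.825 m from the base axis. Payload 7 kg.
Tool frame: the origin (TCP) lies on the centre line of the jaws, within the pads' length; the fingertips stand 8 mm ahead of it and the grasp point (between the pads) lies 11 mm behind it; z points along the fingers, y is the line along which they close (so a half turn about z gives the same grasp; the last joint's range is limited). The gripper opens to 88 mm and grips with 3 to 60 N. Pads are 19 mm wide; open, the fingers measure 130 mm over their backs; the gripper's body (78 mm by 193 mm) begins 47 mm behind the grasp point.
Start: joints at [92.424, 20.546, 0.682, 0, -70.136, -16.507], TCP at [0.164, 0.655, 0.208] pointing down, gripper open.
Joint ranges: [-176.03, 176.03], [-82.01, 121.73], [-58.28, 71.71], [-173.87, 95.51], [-174.79, -0.11], [-173.66, 173.66]. Speed limits (degrees/s): [136.94, 136.94, 172.46, 180, 180, 180].

INTERFACE

Orientations are given as [roll, pitch, yaw] about the fixed x, y, z axes, in that order (R = Rz(yaw) Ry(pitch) Rx(roll)).
In Python, from plant import r gives the robot as it stands.
- The arm moves only by the tool carry_out, never from a script. Its argument "targets" is a list of rows, each a list of 6 numbers: the shift along the tool's x, y, z scaled (see below), then the turn, a rotation vector about the tool's x, y, z scaled (see below). A call has 1 to 5 rows; each row shifts and turns the commanded pose from where the row before left it, along the tool's axes as they then stand; what a row does not reach is not made up. The controller multiplies each number of a shift by 0.5 m and each number of a turn by 60 degrees. A row lasts 1/8 s, in which the tool goes at most 62.5 mm and 10.7 degrees, less where a joint would pass 70% of its speed; a pose out of reach is approached as far as the arm can. A call with a number of a shift or a turn outside -1 to 1 is refused whole. A call with a gripper value outside its range is refused whole. "hand" is the opening, from 0 (shut) to 1 (fully open), set as the call begins (left out, the last holds). The fingers move at their own pace and stop on an object; "squeeze" is the grip in N (left out, the last holds). Time passes only in rows, so rows that do not move let the fingers close. It gives the time, the measured TCP pose, the force, the opening and the grip force at its end, in the units of the state.
- r.get_state(): the state, without advancing time (a new reading comes with each control period).
- r.capture(name): name is "scene" or "top" or "wrist"; returns the picture (480x640x3 uint8, red, green, blue); there is no depth.
- r.camera_info(name): a dict with "K" (3x3 intrinsics, pixels), "eye" and "attitude" of the camera in the world. Camera axes: x right, y down, z forward; pixel columns grow to the right and rows downward; lengths in m; the calibration is good to about 2 mm. A picture is of the moment at which its call begins: read the wrist's pose just before it. camera_info takes no time and is no camera call; for the wrist camera it gives the pose at the moment of the call.
- r.close_job(): hands the job in; it is judged then, once.
The state is a dict: "time_s": time; "joints": joint angles; "qd": joint speeds; "joint_torque": joint torques, N m; "tcp_pos": TCP position; "eef_rot": TCP orientation; "contact_force": force on the tool from outside, world axes, zero at the start; "moment": the same for the moment, N m; "gripper_width": finger opening in m; "gripper_force": force on a finger pad.
Only numpy, scipy, OpenCV 4.12 (cv2) and the standard library are available. Lean on these libraries where they do the work, as an engineer would, in place of code of your own. Each camera call takes 0.05 s, during which the arm holds its last target. There are 200 camera calls.

## Working session

There is one attempt and no reset: what is moved stays moved. The work goes in short steps, Python scripts to look and compute and a tool call to move; the robot and the scene stay as the last step left them, time stands still between calls to the robot, and variables do not carry over. Pictures are saved under pics/ and viewed, at most 10 in all, crops included, and the job is handed in when it is done.

Besides the shell and the picture viewer there is one more tool, called after "Request:" by a JSON object that holds its "op" and its "data", one argument or row to a line. carry_out: Moves the arm, as the interface text tells. Its arguments: {"type":"object","properties":{"targets":{"type":"array","items":{"type":"array","items":{"type":"number","minimum":-1,"maximum":1}}},"hand":{"type":"number"},"squeeze":{"type":"number"}},"required":["targets"]}

```bash
mkdir -p pics; ls; python3 - <<'E'
from plant import r
import cv2
print(r.get_state())
for n in("top","scene"):
    print(n,r.camera_info(n)); cv2.imwrite(f"pics/{n}0.png",r.capture(n)[:,:,::-1])
E
```

```text
pics
{'time_s': 0.0, 'joints': array([ 9.24232581e+01,  2.05913282e+01,  6.35351604e-01, -2.08043792e-02,
       -7.01354456e+01, -1.65065940e+01]), 'qd': array([-0.03436313,  0.06398649, -0.05713661, -0.1338577 ,  0.05680297,
       -0.07021714]), 'joint_torque': array([-2.25912394e-03, -5.82713306e+01,  2.93063807e+01,  6.99730530e+00,
        7.10398905e-03, -1.50167266e-04]), 'tcp_pos': array([0.1641503 , 0.6542146 , 0.20693375]), 'eef_rot': array([ 1.79906788e+02, -7.22647227e-03, -1.40904150e+01]), 'contact_force': array([-0.70973746, -0.7099705 ,  0.08392709]), 'moment': array([-0.02774696, -0.03016643,  0.04920363]), 'gripper_force': 0.0, 'gripper_width': 0.08795327950209059}
top {'K': array([[622.61845286,   0.        , 313.1200434 ],
       [  0.        , 622.61845286, 241.82333315],
       [  0.        ,   0.        ,   1.        ]]), 'eye': array([ 0.31447693, -0.07324633,  1.37770645]), 'attitude': array([-170.35718341,    0.51590578,  -88.49950013])}
scene {'K': array([[530.00019694,   0.        , 316.82450095],
       [  0.        , 530.00019694, 242.31646028],
       [  0.        ,   0.        ,   1.        ]]), 'eye': array([ 1.37715243, -0.09805151,  0.74404255]), 'attitude': array([-127.17565052,   -0.48396215,   87.41768908])}
```

View pics/top0.png

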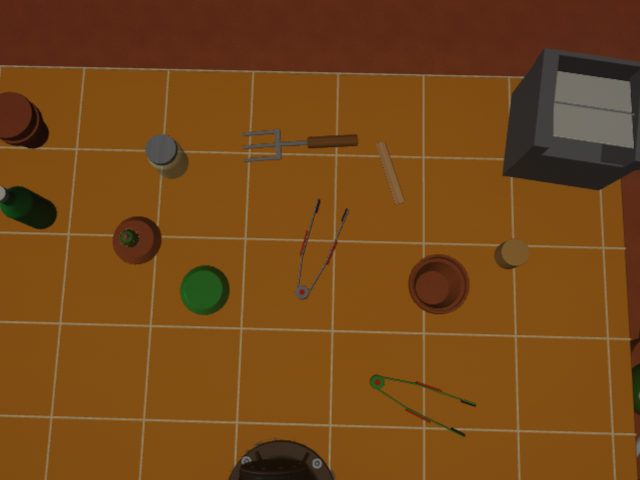

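View pics/scene0.png

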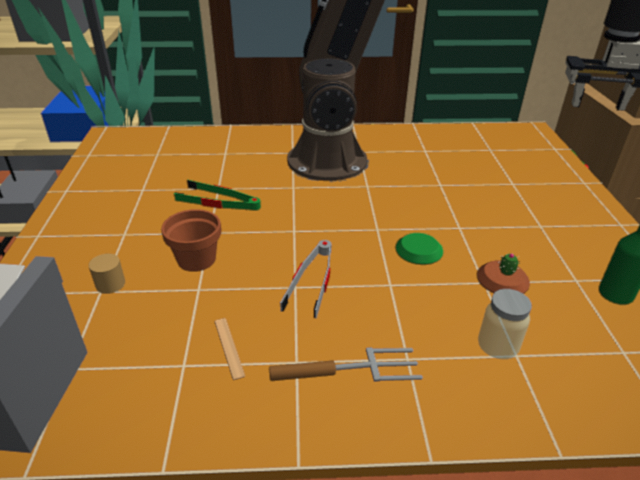

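The top view shows the candidates.

| Thing | Take | Leave |
|---|---|---|
| Tongs | steel, red grips, hinge (302,292), tips (318,205)/(346,213) | green look-alike, (377,382) |
| Saucer | terracotta, (137,240) | green, (205,290) |
| Pup | on the terracotta saucer, (129,237) | none |
| Pot | empty terracotta, (438,284) | brown pot off the tiles, (15,118) |

I choose the steel tongs, the terracotta saucer with the pup, and the pot at (438,284).

```bash
cat > h.py <<'E'
import numpy as np, cv2
from scipy.spatial.transform import Rotation as Ro
from plant import r
def ray(ci,uv):
    R=Ro.from_euler('xyz',ci['attitude'],degrees=True).as_matrix()
    d=R@np.linalg.inv(ci['K'])@np.array([*uv,1.]); return np.array(ci['eye']),d
def onz(ci,uv,z):
    e,d=ray(ci,uv); return e+d*(z-e[2])/d[2]
def tri(c1,u1,c2,u2):
    A=np.zeros((3,3));b=np.zeros(3)
    for c,u in((c1,u1),(c2,u2)):
        e,d=ray(c,u);d/=np.linalg.norm(d);P=np.eye(3)-np.outer(d,d);A+=P;b+=P@e
    return np.linalg.solve(A,b)
def proj(ci,p):
    R=Ro.from_euler('xyz',ci['attitude'],degrees=True).as_matrix()
    q=ci['K']@(R.T@(np.array(p)-ci['eye'])); return q[:2]/q[2]
def blobs(img,mask,box,amin=5):
    m=np.zeros_like(mask,np.uint8);x0,y0,x1,y1=box;m[y0:y1,x0:x1]=mask[y0:y1,x0:x1]
    n,l,s,c=cv2.connectedComponentsWithStats(m)
    return [(s[i,4],c[i].round(1),s[i,:4]) for i in range(1,n) if s[i,4]>=amin]
E
python3 - <<'E'
from h import *
im={n:cv2.imread(f"pics/{n}0.png") for n in("top","scene")}
ci={n:r.camera_info(n) for n in im}
np.set_printoptions(precision=4,suppress=True)
for n,box in(("top",(285,190,355,305)),("scene",(270,230,345,325))):
    h=cv2.cvtColor(im[n],cv2.COLOR_BGR2HSV);H,S,V=cv2.split(h)
    red=((H<6)|(H>172))&(S>150)&(V>60)
    print(n,"red"); [print(b,onz(ci[n],b[1],.018)) for b in blobs(h,red.astype(np.uint8),box)]
    dark=(V<70)
    print("dark");[print(b,onz(ci[n],b[1],.018)) for b in blobs(h,dark.astype(np.uint8),box)]
g=lambda uv,z:print(uv,z,onz(ci["top"],uv,z))
g((137,240),.02);g((129,237),.065);g((438,284),.095);g((163,150),.11);g((205,290),.02);g((512,252),.06);g((390,173),.005);g((357,140),.02);g((243,146),.02)
g((0,200),0);g((639,200),0);g((300,70),0);g((30,205),.1)
print(tri(ci["top"],(129,237),ci["scene"],(510,263)))
h=cv2.cvtColor(im["top"],cv2.COLOR_BGR2HSV);H,S,V=cv2.split(h)
print("green",[ (b,onz(ci["top"],b[1],.05)) for b in blobs(h,((H>35)&(H<85)&(S>80)).astype(np.uint8),(105,210,165,270))])
c=im["top"][190:310,100:360];cv2.imwrite("pics/crop1.png",cv2.resize(c,None,fx=3,fy=3,interpolation=2))
E
```

```text
top red
(np.int32(22), array([303.6, 242.5]), array([301, 232,   7,  22], dtype=int32)) [ 0.5431 -0.0339  0.018 ]
(np.int32(32), array([331.5, 251.3]), array([327, 241,  10,  22], dtype=int32)) [ 0.5249 -0.0961  0.018 ]
(np.int32(21), array([301.8, 291.6]), array([300, 289,   5,   6], dtype=int32)) [ 0.4342 -0.0331  0.018 ]
dark
(np.int32(31), array([317.1, 205.8]), array([315, 199,   5,  14], dtype=int32)) [ 0.627  -0.0617  0.018 ]
(np.int32(28), array([344.3, 214.5]), array([342, 209,   6,  13], dtype=int32)) [ 0.6086 -0.1229  0.018 ]
scene red
(np.int32(10), array([324.5, 242.8]), array([323, 242,   4,   3], dtype=int32)) [ 0.4234 -0.0315  0.018 ]
(np.int32(39), array([326.9, 278.7]), array([325, 268,   5,  22], dtype=int32)) [ 0.5468 -0.0335  0.018 ]
dark
(np.int32(21), array([321. , 249.9]), array([319, 248,   7,   6], dtype=int32)) [ 0.4492 -0.0408  0.018 ]
(np.int32(55), array([284.2, 302.5]), array([281, 295,   7,  16], dtype=int32)) [ 0.6149 -0.1219  0.018 ]
(np.int32(6), array([315.5, 303.5]), array([315, 301,   2,   6], dtype=int32)) [ 0.6199 -0.0604  0.018 ]
(np.int32(14), array([314.4, 312.9]), array([314, 309,   2,   8], dtype=int32)) [ 0.6459 -0.0636  0.018 ]
(137, 240) 0.02 [0.5392 0.3358 0.02  ]
(129, 237) 0.065 [0.5379 0.3399 0.065 ]
(438, 284) 0.095 [ 0.4502 -0.3158  0.095 ]
(163, 150) 0.11 [0.7193 0.2676 0.11  ]
(205, 290) 0.02 [0.4321 0.1786 0.02  ]
(512, 252) 0.06 [ 0.5264 -0.4805  0.06  ]
(390, 173) 0.005 [ 0.7105 -0.2256  0.005 ]
(357, 140) 0.02 [ 0.782  -0.1486  0.02  ]
(243, 146) 0.02 [0.7618 0.1102 0.02  ]
(0, 200) 0 [0.6273 0.6619 0.    ]
(639, 200) 0 [ 0.6621 -0.7884  0.    ]
(300, 70) 0 [ 0.9578 -0.0131  0.    ]
(30, 205) 0.1 [0.5953 0.5437 0.1   ]
[0.5417 0.3476 0.0449]
green [((np.int32(111), array([126.4, 237.4]), array([121, 231,  12,  15], dtype=int32)), array([0.5394, 0.3503, 0.05  ]))]
```

View pics/crop1.png

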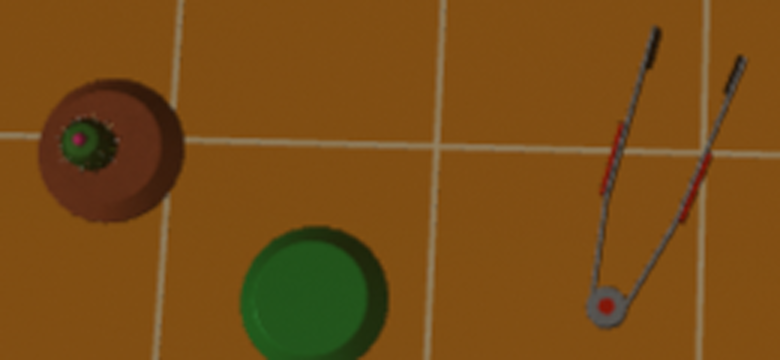

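The crop confirms steel tongs with red grips (hinge about (605,305) in the crop), and the pup with its pink bud on the terracotta saucer at (85,143). I'll move over the tongs now.

Request:
{"op": "carry_out", "data": {
  "targets": [
    [0.071, 0.081, 0, 0, 0, 0],
    [0.071, 0.081, 0, 0, 0, 0],
    [0.071, 0.081, 0, 0, 0, 0],
    [0.071, 0.081, 0, 0, 0, 0],
    [0.071, 0.081, 0, 0, 0, 0]
  ],
  "hand": 1
}}

```text
time_s: 0.72
tcp_pos: [0.2876, 0.4133, 0.2077]
eef_rot: [180.0, 0.0, -14.1]
contact_force: [1.0, 0.3, -0.8]
gripper_width: 0.0876
gripper_force: 0.0
```

Request:
{"op": "carry_out", "data": {
  "targets": [
    [0.071, 0.081, 0, 0, 0, 0],
    [0.071, 0.081, 0, 0, 0, 0],
    [0.071, 0.081, 0, 0, 0, 0],
    [0.071, 0.081, 0, 0, 0, 0],
    [0.071, 0.081, 0, 0, 0, 0]
  ]
}}

```text
time_s: 1.35
tcp_pos: [0.4104, 0.1738, 0.2079]
eef_rot: [-180.0, -0.0, -14.1]
contact_force: [0.5, 1.1, 0.4]
gripper_width: 0.0875
gripper_force: 0.0
```

Request:
{"op": "carry_out", "data": {
  "targets": [
    [0.071, 0.081, 0, 0, 0, 0],
    [0.071, 0.081, 0, 0, 0, 0],
    [0.071, 0.081, 0, 0, 0, 0],
    [0.071, 0.081, 0, 0, 0, 0],
    [0, 0, 0, 0, 0, 0]
  ]
}}

```text
time_s: 1.98
tcp_pos: [0.5089, -0.0193, 0.207]
eef_rot: [179.9, 0.1, -14.4]
contact_force: [-1.1, 0.1, 0.1]
gripper_width: 0.0876
gripper_force: 0.0
```

```bash
cat >> h.py <<'E'
def delta(xy,z,yaw):
    s=r.get_state();R=Ro.from_euler('xyz',s['eef_rot'],degrees=True)
    d=R.inv().apply(np.array([*xy,z])-s['tcp_pos'])
    t=(R.inv()*Ro.from_euler('xyz',[180,0,yaw],degrees=True)).as_rotvec(degrees=True)
    print('shift units',(d/.5).round(4),'turn units',(t/60).round(4),'mm',(d*1000).round(1),'deg',t.round(2))
def masks(bgr):
    H,S,V=cv2.split(cv2.cvtColor(bgr,cv2.COLOR_BGR2HSV))
    return ((((H<6)|(H>172))&(S>150)&(V>60)).astype(np.uint8),(V<70).astype(np.uint8),((H>35)&(H<85)&(S>80)).astype(np.uint8))
E
python3 - <<'E'
from h import *
np.set_printoptions(precision=4,suppress=True)
ci=r.camera_info("wrist");im=r.capture("wrist")[:,:,::-1].copy();cv2.imwrite("pics/w1.png",im)
print(ci)
for k,m in zip("red dark green".split(),masks(im)):
    print(k);[print(b,onz(ci,b[1],.02)) for b in blobs(im,m,(0,0,640,480),60)]
delta((.533,-.065),.2,-17.7)
E
```

```text
{'K': array([[332.4988,   0.    , 319.5544],
       [  0.    , 332.4988, 234.4424],
       [  0.    ,   0.    ,   1.    ]]), 'eye': array([ 0.577 , -0.0365,  0.3834]), 'attitude': array([ 164.9008,   -0.0545, -104.416 ])}
red
(np.int32(112), array([323.3, 176.6]), array([322, 154,   3,  50], dtype=int32)) [ 0.5437 -0.0324  0.02  ]
(np.int32(120), array([383.9, 181.6]), array([379, 158,  11,  49], dtype=int32)) [ 0.5221 -0.0948  0.02  ]
dark
(np.int32(69), array([329.7,  89.2]), array([329,  75,   3,  31], dtype=int32)) [ 0.6269 -0.0603  0.02  ]
(np.int32(153), array([390.5,  94.3]), array([386,  80,  10,  29], dtype=int32)) [ 0.6069 -0.119   0.02  ]
(np.int32(32807), array([283.3, 359. ]), array([  0, 261, 640, 150], dtype=int32)) [0.336  0.0723 0.02  ]
(np.int32(1195), array([513. , 273.8]), array([486, 262,  58,  36], dtype=int32)) [ 0.3793 -0.2197  0.02  ]
(np.int32(2054), array([599.3, 280.2]), array([561, 262,  79,  33], dtype=int32)) [ 0.3459 -0.3173  0.02  ]
(np.int32(273), array([210.1, 336.4]), array([203, 327,  18,  29], dtype=int32)) [0.3894 0.1508 0.02  ]
(np.int32(274), array([429.2, 336.5]), array([419, 327,  18,  29], dtype=int32)) [ 0.3218 -0.111   0.02  ]
(np.int32(389), array([485.3, 341.5]), array([477, 327,  21,  29], dtype=int32)) [ 0.2975 -0.1772  0.02  ]
(np.int32(68), array([512.9, 349.9]), array([503, 342,  20,  14], dtype=int32)) [ 0.2769 -0.2092  0.02  ]
(np.int32(1759), array([617.5, 459.9]), array([563, 429,  77,  51], dtype=int32)) [ 0.0653 -0.3319  0.02  ]
(np.int32(1302), array([488.3, 450.7]), array([463, 432,  45,  48], dtype=int32)) [ 0.1261 -0.1603  0.02  ]
(np.int32(384), array([458.4, 468.4]), array([441, 462,  36,  13], dtype=int32)) [ 0.1055 -0.116   0.02  ]
green
(np.int32(913), array([169.4, 278.7]), array([151, 266,  45,  30], dtype=int32)) [0.4737 0.1717 0.02  ]
shift units [0.0712 0.0791 0.0142] turn units [0.0007 0.0013 0.0567] mm [35.6 39.6  7.1] deg [0.04 0.08 3.4 ]
```

View pics/w1.png

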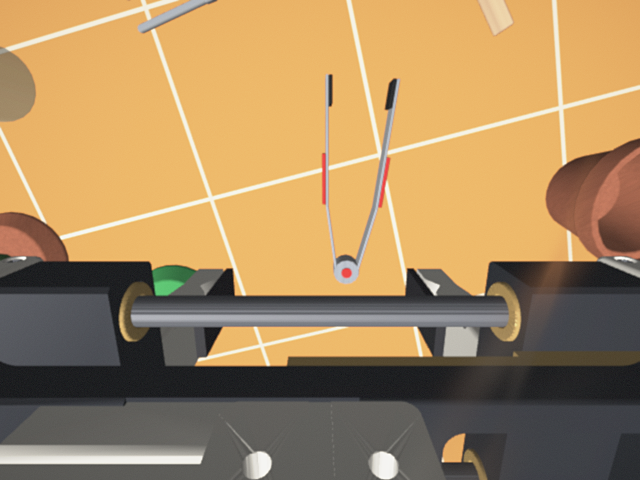

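The wrist view agrees: grips at (323,177)/(384,182), tips at (330,90)/(391,94), hinge at (346,272). Centre is about (0.533, -0.0642), yaw -17.6. I'll align and go down.

Request:
{"op": "carry_out", "data": {
  "targets": [
    [0.035, 0.039, 0, 0, 0, 0.054],
    [0.036, 0.039, 0, 0, 0, 0],
    [0, 0, 0.09, 0, 0, 0],
    [0, 0, 0.09, 0, 0, 0],
    [0, 0, 0.09, 0, 0, 0]
  ]
}}

```text
time_s: 2.65
tcp_pos: [0.5317, -0.0623, 0.0719]
eef_rot: [-180.0, -0.0, -17.3]
contact_force: [1.2, -0.2, 0.1]
gripper_width: 0.0877
gripper_force: 0.0
```

Request:
{"op": "carry_out", "data": {
  "targets": [
    [0, 0, 0, 0, 0, 0],
    [0, 0, 0, 0, 0, 0]
  ]
}}

```text
time_s: 2.9
tcp_pos: [0.533, -0.0626, 0.0745]
eef_rot: [-180.0, -0.1, -17.2]
contact_force: [0.1, -0.3, 0.3]
gripper_width: 0.0875
gripper_force: 0.0
```

```bash
python3 - <<'E'
from h import *
np.set_printoptions(precision=4,suppress=True)
ci=r.camera_info("wrist");im=r.capture("wrist")[:,:,::-1].copy();cv2.imwrite("pics/w2.png",im)
for k,m in zip("red dark".split(),masks(im)[:2]):
    print(k);[print(b,onz(ci,b[1],.02)) for b in blobs(im,m,(200,0,480,300),60)]
delta((.533,-.0642),.011,-17.6)
E
```

```text
red
(np.int32(299), array([275.7, 245.2]), array([271, 209,  11,  73], dtype=int32)) [ 0.5425 -0.0321  0.02  ]
(np.int32(312), array([366.7, 246.4]), array([361, 210,  12,  73], dtype=int32)) [ 0.522  -0.0949  0.02  ]
dark
(np.int32(350), array([275.6, 115. ]), array([270,  93,  12,  45], dtype=int32)) [ 0.6268 -0.0615  0.02  ]
(np.int32(355), array([369.4, 115.4]), array([364,  93,  12,  45], dtype=int32)) [ 0.6082 -0.1202  0.02  ]
(np.int32(1876), array([329.7, 291.5]), array([200, 269, 280,  31], dtype=int32)) [ 0.496 -0.059  0.02 ]
shift units [-0.0002  0.0033  0.1278] turn units [-0.001  -0.0026  0.0058] mm [-0.1  1.7 63.9] deg [-0.06 -0.15  0.35]
```

Request:
{"op": "carry_out", "data": {
  "targets": [
    [0, 0.002, 0.06, 0, 0, 0.008],
    [0, 0, 0.04, 0, 0, 0],
    [0, 0, 0.026, 0, 0, 0],
    [0, 0, 0, 0, 0, 0]
  ]
}}

```text
time_s: 3.45
tcp_pos: [0.5319, -0.0642, 0.0103]
eef_rot: [-180.0, -0.0, -17.8]
contact_force: [-0.4, -0.4, 0.4]
gripper_width: 0.0878
gripper_force: 0.0
```

Request:
{"op": "carry_out", "data": {
  "targets": [
    [0, 0, 0, 0, 0, 0],
    [0, 0, 0, 0, 0, 0],
    [0, 0, 0, 0, 0, 0],
    [0, 0, 0, 0, 0, 0]
  ],
  "hand": 0.75,
  "squeeze": 8
}}

```text
time_s: 3.95
tcp_pos: [0.5318, -0.0643, 0.0101]
eef_rot: [-180.0, -0.0, -17.8]
contact_force: [-0.1, 0.2, 0.6]
gripper_width: 0.0657
gripper_force: 0.0
```

Request:
{"op": "carry_out", "data": {
  "targets": [
    [0, 0, 0, 0, 0, 0],
    [0, 0, 0, 0, 0, 0]
  ],
  "hand": 0.71
}}

```text
time_s: 4.2
tcp_pos: [0.5316, -0.0643, 0.0098]
eef_rot: [180.0, 0.0, -17.8]
contact_force: [-0.3, 0.6, 1.1]
gripper_width: 0.0622
gripper_force: 0.0
```

```bash
python3 - <<'E'
from h import *
np.set_printoptions(precision=4,suppress=True)
s=r.get_state();print(s['gripper_force'],s['gripper_width'])
ci=r.camera_info("wrist");im=r.capture("wrist")[:,:,::-1].copy();cv2.imwrite("pics/w3.png",im)
for k,m in zip("red dark".split(),masks(im)[:2]):
    print(k);[print(b,onz(ci,b[1],.02)) for b in blobs(im,m,(200,0,480,300),60)]
E
```

```text
0.0 0.06224562172292639
red
(np.int32(284), array([254.2, 257.1]), array([248, 229,  14,  67], dtype=int32)) [ 0.5546 -0.0353  0.02  ]
(np.int32(366), array([381.9, 261.1]), array([376, 230,  13,  66], dtype=int32)) [ 0.5318 -0.0989  0.02  ]
dark
(np.int32(880), array([252.8, 101.7]), array([243,  69,  21,  65], dtype=int32)) [ 0.6266 -0.062   0.02  ]
(np.int32(840), array([383. , 101.2]), array([374,  69,  20,  64], dtype=int32)) [ 0.6081 -0.12    0.02  ]
(np.int32(1008), array([463.9, 276.8]), array([443, 262,  37,  38], dtype=int32)) [ 0.5097 -0.1384  0.02  ]
(np.int32(1652), array([321.9, 291.9]), array([200, 269, 254,  31], dtype=int32)) [ 0.5247 -0.0633  0.02  ]
```

View pics/w3.png

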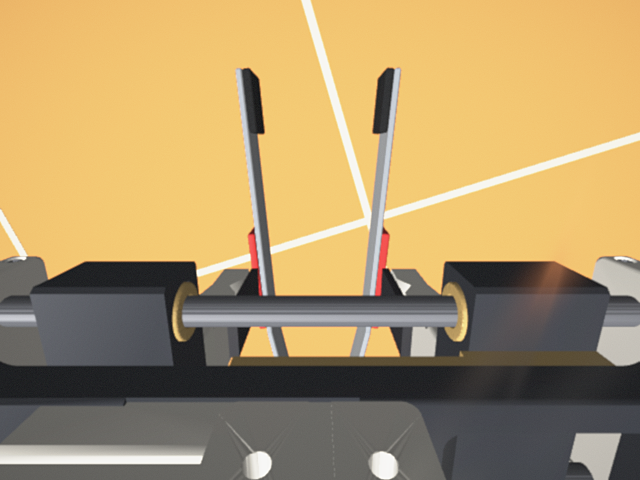

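The tongs are still fully open, with tip pads at (253,102)/(383,101), and there is no contact force yet. I'll close further in small steps.

Request:
{"op": "carry_out", "data": {
  "targets": [
    [0, 0, 0, 0, 0, 0],
    [0, 0, 0, 0, 0, 0]
  ],
  "hand": 0.68
}}

```text
time_s: 4.5
tcp_pos: [0.5316, -0.0643, 0.0098]
eef_rot: [180.0, 0.0, -17.8]
contact_force: [0.2, 0.5, 0.5]
gripper_width: 0.0594
gripper_force: 0.0
```

Request:
{"op": "carry_out", "data": {
  "targets": [
    [0, 0, 0, 0, 0, 0],
    [0, 0, 0, 0, 0, 0]
  ],
  "hand": 0.65,
  "squeeze": 5
}}

```text
time_s: 4.75
tcp_pos: [0.5317, -0.0643, 0.0098]
eef_rot: [180.0, 0.0, -17.8]
contact_force: [-0.1, 0.7, 1.2]
gripper_width: 0.057
gripper_force: 0.0
```

```bash
python3 - <<'E'
from h import *
np.set_printoptions(precision=4,suppress=True)
s=r.get_state();print(s['gripper_force'],s['gripper_width'])
ci=r.camera_info("wrist");im=r.capture("wrist")[:,:,::-1].copy();cv2.imwrite("pics/w4.png",im)
for k,m in zip("red dark".split(),masks(im)[:2]):
    print(k);[print(b,onz(ci,b[1],.02)) for b in blobs(im,m,(200,0,440,300),60)]
E
```

```text
0.0 0.056970620779572524
red
(np.int32(228), array([253. , 250.3]), array([248, 229,  10,  42], dtype=int32)) [ 0.5583 -0.0361  0.02  ]
(np.int32(241), array([383.6, 250.1]), array([379, 230,  10,  40], dtype=int32)) [ 0.5374 -0.1013  0.02  ]
dark
(np.int32(880), array([252.8, 101.7]), array([243,  69,  21,  65], dtype=int32)) [ 0.6266 -0.0619  0.02  ]
(np.int32(839), array([383. , 101.3]), array([374,  69,  20,  64], dtype=int32)) [ 0.6081 -0.12    0.02  ]
(np.int32(122), array([202.4, 274.4]), array([200, 262,   7,  29], dtype=int32)) [ 0.554  -0.0055  0.02  ]
(np.int32(105), array([436.8, 273.2]), array([434, 262,   6,  24], dtype=int32)) [ 0.5162 -0.125   0.02  ]
(np.int32(1585), array([318.2, 291.8]), array([200, 269, 240,  31], dtype=int32)) [ 0.5254 -0.0614  0.02  ]
```

```bash
python3 - <<'E'
from h import *
np.set_printoptions(precision=1,suppress=True)
s=r.get_state();ci=r.camera_info("wrist")
R=Ro.from_euler('xyz',s['eef_rot'],degrees=True)
for p in([0,0,0],[0,.029,0],[0,-.029,0],[0,.029,-.02],[0,-.029,-.02],[0,0,.008],[.03,0,0]):print(p,proj(ci,s['tcp_pos']+R.apply(p)))
t=np.array([.6175,-.091]);d=np.array([np.cos(np.radians(-17.8)),np.sin(np.radians(-17.8))]);n=np.array([-d[1],d[0]])
for a in(78,105,132,195):print(a,[proj(ci,[*(t+d*(a-195)/1000+n*w),.024]) for w in(.0345,-.0345)])
im=cv2.imread("pics/w4.png");cv2.imwrite("pics/w4c.png",cv2.resize(im[200:420,190:450],None,fx=2.6,fy=2.6))
E
```

```text
[0, 0, 0] [319.8 273. ]
[0, 0.029, 0] [370.9 272.9]
[0, -0.029, 0] [268.7 273. ]
[0, 0.029, -0.02] [376.8 287.5]
[0, -0.029, -0.02] [262.9 287.6]
[0, 0, 0.008] [319.8 267.9]
[0.03, 0, 0] [319.8 221.3]
78 [array([255.3, 329. ]), array([381.4, 328.9])]
105 [array([252.7, 283.2]), array([383.8, 283.1])]
132 [array([249.8, 233.6]), array([386.5, 233.5])]
195 [array([242.2, 100.1]), array([393.5,  99.9])]
```

View pics/w4c.png

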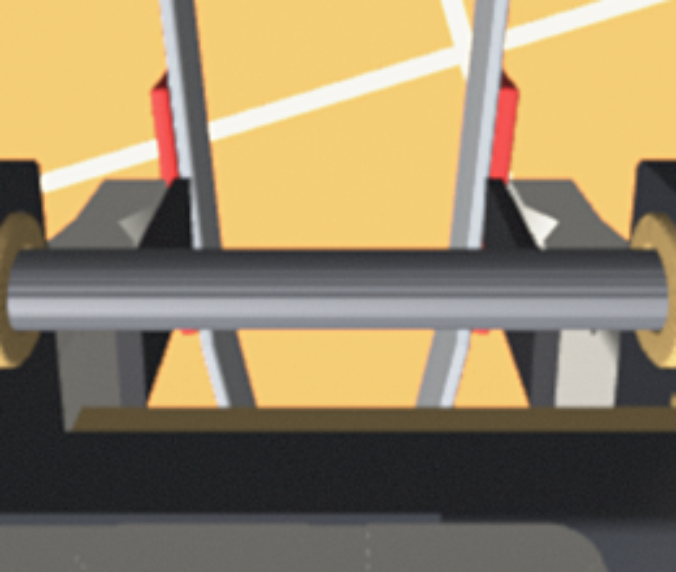

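The fingertips appear to sit just above the tongs: in the crop they cover the red plates at (185,185), and nothing is being squeezed. From finger spacing against depth, they are about 28 mm higher than the reported TCP implies. I'll reopen and lower carefully, watching the force.

Request:
{"op": "carry_out", "data": {
  "targets": [
    [0, 0, 0, 0, 0, 0],
    [0, 0, 0, 0, 0, 0],
    [0, 0, 0, 0, 0, 0],
    [0, 0, 0, 0, 0, 0]
  ],
  "hand": 1
}}

```text
time_s: 5.3
tcp_pos: [0.5317, -0.0643, 0.0099]
eef_rot: [-180.0, -0.0, -17.8]
contact_force: [0.6, 0.1, -0.6]
gripper_width: 0.0867
gripper_force: 0.0
```

Request:
{"op": "carry_out", "data": {
  "targets": [
    [0, 0, 0.01, 0, 0, 0],
    [0, 0, 0, 0, 0, 0]
  ]
}}

```text
time_s: 5.55
tcp_pos: [0.5312, -0.0644, 0.0043]
eef_rot: [180.0, 0.0, -17.8]
contact_force: [0.6, -0.1, -1.0]
gripper_width: 0.0871
gripper_force: 0.0
```

Request:
{"op": "carry_out", "data": {
  "targets": [
    [0, 0, 0.01, 0, 0, 0],
    [0, 0, 0, 0, 0, 0]
  ]
}}

```text
time_s: 5.8
tcp_pos: [0.5313, -0.0644, -0.0006]
eef_rot: [180.0, 0.0, -17.8]
contact_force: [0.9, 0.7, 0.8]
gripper_width: 0.0879
gripper_force: 0.0
```

No tile contact even at a reported z of -0.001, so the TCP height reading is off. I'll keep lowering.

Request:
{"op": "carry_out", "data": {
  "targets": [
    [0, 0, 0.01, 0, 0, 0],
    [0, 0, 0, 0, 0, 0]
  ]
}}

```text
time_s: 6.05
tcp_pos: [0.5314, -0.0644, -0.0056]
eef_rot: [180.0, 0.0, -17.8]
contact_force: [-0.6, -0.2, -0.9]
gripper_width: 0.0877
gripper_force: 0.0
```

Request:
{"op": "carry_out", "data": {
  "targets": [
    [0, 0, 0.01, 0, 0, 0],
    [0, 0, 0, 0, 0, 0]
  ]
}}

```text
time_s: 6.3
tcp_pos: [0.5313, -0.0643, -0.0106]
eef_rot: [180.0, 0.0, -17.8]
contact_force: [0.1, 0.0, -0.7]
gripper_width: 0.0877
gripper_force: 0.0
```

Request:
{"op": "carry_out", "data": {
  "targets": [
    [0, 0, 0.006, 0, 0, 0],
    [0, 0, 0, 0, 0, 0]
  ]
}}

```text
time_s: 6.55
tcp_pos: [0.5315, -0.0643, -0.0133]
eef_rot: [180.0, 0.0, -17.8]
contact_force: [-0.8, -0.2, -0.5]
gripper_width: 0.0876
gripper_force: 0.0
```

Request:
{"op": "carry_out", "data": {
  "targets": [
    [0, 0, 0.005, 0, 0, 0],
    [0, 0, 0, 0, 0, 0]
  ]
}}

```text
time_s: 6.8
tcp_pos: [0.5315, -0.0644, -0.0158]
eef_rot: [180.0, 0.0, -17.8]
contact_force: [-0.5, 0.1, 0.3]
gripper_width: 0.0874
gripper_force: 0.0
```

Request:
{"op": "carry_out", "data": {
  "targets": [
    [0, 0, 0, 0, 0, 0],
    [0, 0, 0, 0, 0, 0],
    [0, 0, 0, 0, 0, 0],
    [0, 0, 0, 0, 0, 0]
  ],
  "hand": 0.75,
  "squeeze": 8
}}

```text
time_s: 7.3
tcp_pos: [0.5318, -0.0643, -0.0156]
eef_rot: [-180.0, -0.0, -17.8]
contact_force: [0.3, 0.2, -0.8]
gripper_width: 0.0659
gripper_force: 3.7
```

```bash
python3 - <<'E'
from h import *
np.set_printoptions(precision=4,suppress=True)
s=r.get_state();print(s['gripper_force'],s['gripper_width'])
ci=r.camera_info("wrist");im=r.capture("wrist")[:,:,::-1].copy();cv2.imwrite("pics/w5.png",im)
for k,m in zip("red dark".split(),masks(im)[:2]):
    print(k);[print(b,onz(ci,b[1],.02)) for b in blobs(im,m,(220,0,440,250),60)]
E
```

```text
3.706350177526474 0.06592943157707487
red
dark
(np.int32(1302), array([251. ,  93.9]), array([239,  54,  25,  78], dtype=int32)) [ 0.6253 -0.0659  0.02  ]
(np.int32(1268), array([388.1,  93.7]), array([377,  54,  24,  78], dtype=int32)) [ 0.6088 -0.1173  0.02  ]
```

The tongs are held: 3.7 N, width 66 mm, tips slightly closed. I'll lift.

Request:
{"op": "carry_out", "data": {
  "targets": [
    [0, 0, -0.02, 0, 0, 0],
    [0, 0, -0.04, 0, 0, 0],
    [0, 0, -0.05, 0, 0, 0],
    [0, 0, -0.05, 0, 0, 0],
    [0, 0, -0.05, 0, 0, 0]
  ]
}}

```text
time_s: 7.98
tcp_pos: [0.5314, -0.0643, 0.0908]
eef_rot: [-180.0, -0.0, -17.8]
contact_force: [0.5, -0.0, -1.2]
gripper_width: 0.0657
gripper_force: 3.4
```

Request:
{"op": "carry_out", "data": {
  "targets": [
    [0, 0, -0.03, 0, 0, 0],
    [0, 0, 0, 0, 0, 0],
    [0, 0, 0, 0, 0, 0]
  ]
}}

```text
time_s: 8.35
tcp_pos: [0.5309, -0.0643, 0.1035]
eef_rot: [180.0, 0.1, -17.8]
contact_force: [-0.2, 0.3, -1.2]
gripper_width: 0.066
gripper_force: 3.4
```

```bash
python3 - <<'E'
from h import *
np.set_printoptions(precision=4,suppress=True)
s=r.get_state();print(s['gripper_force'],s['gripper_width'])
ci=r.camera_info("wrist");im=r.capture("wrist")[:,:,::-1].copy();cv2.imwrite("pics/w6.png",im)
[print(b,onz(ci,b[1],s['tcp_pos'][2]+.0156+.02)) for b in blobs(im,masks(im)[1],(220,0,440,250),60)]
delta((.465,.300),.105,32.9)
E
```

```text
3.4093941003084183 0.06598656941051984
(np.int32(1336), array([250.5,  93. ]), array([238,  53,  26,  79], dtype=int32)) [ 0.6249 -0.0659  0.1391]
(np.int32(1303), array([388.4,  92.9]), array([377,  53,  24,  78], dtype=int32)) [ 0.6083 -0.1176  0.1391]
shift units [-0.3485 -0.6535 -0.0033] turn units [-0.      0.0018 -0.8452] mm [-174.2 -326.8   -1.6] deg [ -0.     0.11 -50.71]
```

Request:
{"op": "carry_out", "data": {
  "targets": [
    [-0.02, -0.037, 0, 0, 0, 0],
    [-0.04, -0.075, 0, 0, 0, 0],
    [-0.04, -0.075, 0, 0, 0, 0],
    [-0.04, -0.075, 0, 0, 0, 0],
    [-0.04, -0.075, 0, 0, 0, 0]
  ]
}}

```text
time_s: 9.02
tcp_pos: [0.4966, 0.1246, 0.1034]
eef_rot: [179.9, 0.1, -17.8]
contact_force: [0.9, -0.3, -0.9]
gripper_width: 0.0658
gripper_force: 3.4
```

Request:
{"op": "carry_out", "data": {
  "targets": [
    [-0.04, -0.075, 0, 0, 0, 0],
    [-0.04, -0.075, 0, 0, 0, 0],
    [-0.04, -0.075, 0, 0, 0, 0],
    [-0.032, -0.06, 0, 0, 0, 0],
    [-0.0165, -0.0315, 0, 0, 0, 0]
  ]
}}

```text
time_s: 9.65
tcp_pos: [0.4649, 0.3012, 0.1032]
eef_rot: [179.9, 0.0, -17.7]
contact_force: [-0.3, -1.2, -1.3]
gripper_width: 0.0658
gripper_force: 3.4
```

Request:
{"op": "carry_out", "data": {
  "targets": [
    [0, 0, 0, 0, 0, -0.08],
    [0, 0, 0, 0, 0, -0.12],
    [0, 0, 0, 0, 0, -0.12],
    [0, 0, 0, 0, 0, -0.12],
    [0, 0, 0, 0, 0, -0.12]
  ]
}}

```text
time_s: 10.28
tcp_pos: [0.4655, 0.2992, 0.1036]
eef_rot: [180.0, 0.1, 16.0]
contact_force: [-0.6, -0.6, -1.4]
gripper_width: 0.0658
gripper_force: 3.4
```

Request:
{"op": "carry_out", "data": {
  "targets": [
    [0, 0, 0, 0, 0, -0.12],
    [0, 0, 0, 0, 0, -0.1],
    [0, 0, 0, 0, 0, -0.065],
    [0, 0, 0, 0, 0, 0],
    [0, 0, 0, 0, 0, 0]
  ]
}}

```text
time_s: 10.9
tcp_pos: [0.4656, 0.2996, 0.104]
eef_rot: [180.0, 0.0, 32.8]
contact_force: [-0.5, -0.6, -1.6]
gripper_width: 0.0655
gripper_force: 3.4
```

```bash
python3 - <<'E'
from h import *
np.set_printoptions(precision=4,suppress=True)
s=r.get_state();print(s['gripper_force'],s['gripper_width'],s['tcp_pos'],s['eef_rot'])
ci=r.camera_info("wrist");im=r.capture("wrist")[:,:,::-1].copy();cv2.imwrite("pics/w7.png",im)
M=masks(im)
for k,m in zip("red dark green".split(),M):
    print(k);[print(b,onz(ci,b[1],s['tcp_pos'][2]+.0356),onz(ci,b[1],.045)) for b in blobs(im,m,(180,0,480,250),60)]
E
```

```text
3.409494012594223 0.06549036776683004 [0.4656 0.2996 0.104 ] [179.9876   0.0437  32.7891]
red
dark
(np.int32(1373), array([250.5,  93.5]), array([238,  53,  26,  80], dtype=int32)) [0.5263 0.3708 0.1396] [0.5275 0.3933 0.045 ]
(np.int32(1318), array([388.2,  93.1]), array([376,  53,  25,  79], dtype=int32)) [0.5558 0.3253 0.1396] [0.5767 0.3172 0.045 ]
green
(np.int32(1923), array([316.1, 116.7]), array([291,  89,  52,  56], dtype=int32)) [0.533  0.3444 0.1396] [0.5387 0.3492 0.045 ]
```

View pics/w7.png

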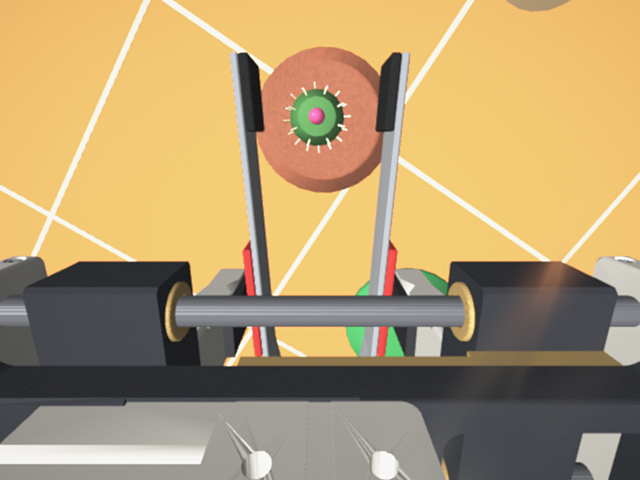

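The wrist view shows the pup at (316,117), midway between the tip pads at (250,93)/(388,93). It needs a 2 mm correction, then I descend.

Request:
{"op": "carry_out", "data": {
  "targets": [
    [-0.004, -0.004, 0.02, 0, 0, 0],
    [0, 0, 0.04, 0, 0, 0],
    [0, 0, 0.04, 0, 0, 0],
    [0, 0, 0.03, 0, 0, 0],
    [0, 0, 0, 0, 0, 0]
  ]
}}

```text
time_s: 11.58
tcp_pos: [0.4622, 0.2999, 0.038]
eef_rot: [180.0, 0.2, 32.9]
contact_force: [-0.1, 0.8, -0.7]
gripper_width: 0.0657
gripper_force: 3.4
```

```bash
python3 - <<'E'
from h import *
np.set_printoptions(precision=4,suppress=True)
s=r.get_state();print(s['gripper_force'],s['tcp_pos'],s['eef_rot'])
ci=r.camera_info("wrist");im=r.capture("wrist")[:,:,::-1].copy();cv2.imwrite("pics/w8.png",im)
for k,m in zip("dark green".split(),masks(im)[1:]):
    print(k);[print(b,onz(ci,b[1],s['tcp_pos'][2]+.0356),onz(ci,b[1],.055)) for b in blobs(im,m,(180,0,480,250),60)]
E
```

```text
3.4090889990329742 [0.4622 0.2999 0.038 ] [179.9504   0.1518  32.8846]
dark
(np.int32(1390), array([250.4,  93.2]), array([238,  53,  26,  80], dtype=int32)) [0.5229 0.3712 0.0736] [0.5231 0.3756 0.055 ]
(np.int32(1317), array([388.4,  92.7]), array([377,  53,  25,  78], dtype=int32)) [0.5525 0.3258 0.0736] [0.5566 0.3241 0.055 ]
green
(np.int32(4077), array([319.5,  98. ]), array([283,  58,  75,  81], dtype=int32)) [0.5362 0.3474 0.0736] [0.5381 0.3487 0.055 ]
```

Centred. I'll go down the rest and close.

Request:
{"op": "carry_out", "data": {
  "targets": [
    [0, 0, 0.025, 0, 0, 0],
    [0, 0, 0.024, 0, 0, 0],
    [0, 0, 0, 0, 0, 0]
  ]
}}

```text
time_s: 12.0
tcp_pos: [0.4623, 0.2999, 0.0137]
eef_rot: [180.0, 0.1, 32.9]
contact_force: [-0.2, -0.2, -2.0]
gripper_width: 0.0657
gripper_force: 3.4
```

Request:
{"op": "carry_out", "data": {
  "targets": [
    [0, 0, 0, 0, 0, 0],
    [0, 0, 0, 0, 0, 0],
    [0, 0, 0, 0, 0, 0],
    [0, 0, 0, 0, 0, 0]
  ],
  "hand": 0.5,
  "squeeze": 12
}}

```text
time_s: 12.5
tcp_pos: [0.4631, 0.3008, 0.0151]
eef_rot: [-180.0, -0.0, 32.9]
contact_force: [1.5, 0.6, -0.2]
gripper_width: 0.0562
gripper_force: 12.0
```

Request:
{"op": "carry_out", "data": {
  "targets": [
    [0, 0, 0, 0, 0, 0],
    [0, 0, 0, 0, 0, 0],
    [0, 0, 0, 0, 0, 0]
  ],
  "squeeze": 18
}}

```text
time_s: 12.88
tcp_pos: [0.463, 0.3008, 0.015]
eef_rot: [-180.0, -0.0, 32.9]
contact_force: [-0.3, 1.3, -0.9]
gripper_width: 0.0561
gripper_force: 18.0
```

Stopped at 56 mm with the full 18 N, so the pup is held. I'll lift slowly and check.

Request:
{"op": "carry_out", "data": {
  "targets": [
    [0, 0, -0.015, 0, 0, 0],
    [0, 0, -0.03, 0, 0, 0],
    [0, 0, -0.04, 0, 0, 0],
    [0, 0, -0.05, 0, 0, 0],
    [0, 0, -0.06, 0, 0, 0]
  ]
}}

```text
time_s: 13.5
tcp_pos: [0.4627, 0.3004, 0.114]
eef_rot: [180.0, 0.0, 32.9]
contact_force: [-0.2, -0.4, -2.6]
gripper_width: 0.0566
gripper_force: 18.0
```

Request:
{"op": "carry_out", "data": {
  "targets": [
    [0, 0, -0.06, 0, 0, 0],
    [0, 0, -0.06, 0, 0, 0],
    [0, 0, -0.02, 0, 0, 0],
    [0, 0, 0, 0, 0, 0],
    [0, 0, 0, 0, 0, 0]
  ]
}}

```text
time_s: 14.12
tcp_pos: [0.4623, 0.3001, 0.1812]
eef_rot: [180.0, 0.1, 32.9]
contact_force: [-0.7, 0.1, -2.8]
gripper_width: 0.0563
gripper_force: 18.0
```

```bash
python3 - <<'E'
from h import *
np.set_printoptions(precision=4,suppress=True)
s=r.get_state();print(s['gripper_force'],s['gripper_width'],s['tcp_pos'],s['contact_force'],s['joints'])
ci=r.camera_info("wrist");im=r.capture("wrist")[:,:,::-1].copy();cv2.imwrite("pics/w9.png",im)
for k,m in zip("dark green".split(),masks(im)[1:]):
    print(k);[print(b,onz(ci,b[1],s['tcp_pos'][2]+.0356)) for b in blobs(im,m,(180,0,480,250),60)]
# pot rim: terracotta contour in top view
t=r.capture("top")[:,:,::-1].copy();cv2.imwrite("pics/top9.png",t);c=r.camera_info("top")
H,S,V=cv2.split(cv2.cvtColor(t,cv2.COLOR_BGR2HSV))
m=((H<10)&(S>80)&(V>35)).astype(np.uint8)
for b in blobs(t,m,(395,240,485,330),100):print(b)
x,y,w,h=[b for b in blobs(t,m,(395,240,485,330),500)][0][2]
cs,_=cv2.findContours(m[240:330,395:485],cv2.RETR_EXTERNAL,2);k=max(cs,key=cv2.contourArea)
(e,a,an)=cv2.fitEllipse(cv2.convexHull(k));u=(e[0]+395,e[1]+240);print(u,a,onz(c,u,.095),onz(c,u,.085))
E
```

```text
17.99720048904419 0.0562543750998634 [0.4623 0.3001 0.1812] [-0.7171  0.0915 -2.8355] [ 53.338   10.1253 -17.227   -0.028  -62.758   69.5604]
dark
(np.int32(1035), array([268.9,  94. ]), array([261,  54,  19,  82], dtype=int32)) [0.5267 0.3652 0.2168]
(np.int32(1056), array([369.4,  93.2]), array([357,  54,  22,  78], dtype=int32)) [0.5484 0.3321 0.2168]
green
(np.int32(5609), array([318.9,  94.3]), array([275,  47,  90,  95], dtype=int32)) [0.5373 0.3486 0.2168]
(np.int32(230), array([396.8, 245.9]), array([381, 242,  37,   8], dtype=int32)) [0.5035 0.2858 0.2168]
(np.int32(142), array([433.6, 283.6]), array([421, 274,  25,  21], dtype=int32))Traceback (most recent call last):
  File "<stdin>", line 12, in <module>
IndexError: list index out of range
```

View pics/w9.png

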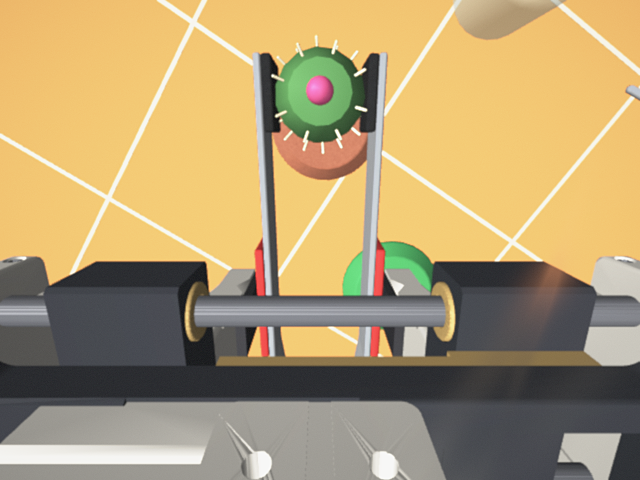

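The pup is held level between the tips at (319,94), clear of the saucer. Now the pot's rim position.

```bash
python3 - <<'E'
from h import *
np.set_printoptions(precision=4,suppress=True)
t=cv2.imread("pics/top9.png");c=r.camera_info("top")
print(t[284,438],t[262,438],t[300,400],t[310,438])
B=t.astype(float);m=((B[...,1]/(B[...,2]+1)<0.48)).astype(np.uint8)
for b in blobs(t,m,(395,240,485,330),100):print(b)
cs,_=cv2.findContours(m[240:330,395:485],cv2.RETR_EXTERNAL,2);k=max(cs,key=cv2.contourArea)
(e,a,an)=cv2.fitEllipse(cv2.convexHull(k));u=(e[0]+395,e[1]+240);print(u,a,onz(c,u,.095),onz(c,u,.08))
# scene view cross-check: rim ellipse
s=cv2.imread("pics/scene0.png").astype(float);cs_=r.camera_info("scene")
for z in(.095,):print(proj(cs_,onz(c,u,z)),"scene px of centre")
E
```

```text
[23 46 94] [15 33 67] [ 19  80 132] [21 43 90]
(np.int32(535), array([449.8, 283.1]), array([432, 267,  36,  37], dtype=int32))
(449.1180076599121, 284.22871017456055) (38.94273376464844, 39.97894287109375) [ 0.4503 -0.3386  0.095 ] [ 0.4519 -0.3417  0.08  ]
[180.7191 224.4712] scene px of centre
```

```bash
python3 - <<'E'
from h import *
np.set_printoptions(precision=4,suppress=True)
t=cv2.imread("pics/top9.png");c=r.camera_info("top")
B=t.astype(float);m=((B[...,1]/(B[...,2]+1)<0.55)).astype(np.uint8)
cs,_=cv2.findContours(m[240:330,395:485],cv2.RETR_EXTERNAL,2);k=max(cs,key=cv2.contourArea)
(e,a,an)=cv2.fitEllipse(cv2.convexHull(k));u=(e[0]+395,e[1]+240);p=onz(c,u,.095);print(u,a,p,proj(r.camera_info("scene"),p))
yaw=np.degrees(np.arctan2(p[1],p[0]));g=p[:2]-.089*np.array([np.cos(np.radians(yaw)),np.sin(np.radians(yaw))])
print(yaw,g);delta(g,.181,32.9)
E
```

```text
(438.56286239624023, 283.8074378967285) (59.5373649597168, 60.88106918334961) [ 0.4506 -0.3169  0.095 ] [191.0616 224.3629]
-35.11923710489682 [ 0.3778 -0.2657]
shift units [-0.7566  0.8585  0.0023] turn units [ 0.0005  0.002  -0.0002] mm [-378.3  429.3    1.2] deg [ 0.03  0.12 -0.01]
```

Request:
{"op": "carry_out", "data": {
  "targets": [
    [-0.0148, 0.0381, 0, 0, 0, 0],
    [-0.0295, 0.0762, 0, 0, 0, 0],
    [-0.0295, 0.0762, 0, 0, 0, 0],
    [-0.0295, 0.0762, 0, 0, 0, 0],
    [-0.0295, 0.0762, 0, 0, 0, 0]
  ]
}}

```text
time_s: 14.85
tcp_pos: [0.5, 0.1185, 0.1819]
eef_rot: [180.0, 0.0, 32.9]
contact_force: [0.8, 0.1, -2.4]
gripper_width: 0.0565
gripper_force: 18.0
```

Request:
{"op": "carry_out", "data": {
  "targets": [
    [-0.0295, 0.0762, 0, 0, 0, 0],
    [-0.0295, 0.0762, 0, 0, 0, 0],
    [-0.0148, 0.0381, 0, 0, 0, 0],
    [0, 0, 0, 0, 0, 0.07],
    [0, 0, 0, 0, 0, 0.13]
  ]
}}

```text
time_s: 15.48
tcp_pos: [0.5205, 0.0192, 0.1818]
eef_rot: [180.0, 0.1, 20.6]
contact_force: [0.9, -0.5, -2.0]
gripper_width: 0.0562
gripper_force: 18.0
```

Request:
{"op": "carry_out", "data": {
  "targets": [
    [0, 0, 0, 0, 0, 0.13],
    [0, 0, 0, 0, 0, 0.13],
    [0, 0, 0, 0, 0, 0.13],
    [0, 0, 0, 0, 0, 0.13],
    [0, 0, 0, 0, 0, 0.13]
  ]
}}

```text
time_s: 16.1
tcp_pos: [0.5204, 0.0197, 0.1818]
eef_rot: [180.0, 0.1, -18.4]
contact_force: [-0.7, -0.6, -1.1]
gripper_width: 0.0564
gripper_force: 18.0
```

Request:
{"op": "carry_out", "data": {
  "targets": [
    [0, 0, 0, 0, 0, 0.13],
    [0, 0, 0, 0, 0, 0.1],
    [0, 0, 0, 0, 0, 0.053],
    [0, 0, 0, 0, 0, 0]
  ]
}}

```text
time_s: 16.6
tcp_pos: [0.5205, 0.0199, 0.1819]
eef_rot: [180.0, 0.0, -35.1]
contact_force: [-0.1, -0.8, -2.0]
gripper_width: 0.0563
gripper_force: 18.0
```

```bash
python3 - <<'E'
from h import *
s=r.get_state();print(s['gripper_force'],s['gripper_width'],s['tcp_pos'],s['contact_force'],s['eef_rot'])
delta((.378,-.2657),.181,-35.1)
E
```

```text
17.997624278068542 0.05630177577331783 [0.52054493 0.01989112 0.18191485] [-0.08791452 -0.80135855 -1.97524155] [ 1.79956149e+02  2.99663236e-02 -3.50847153e+01]
shift units [0.095  0.6313 0.0023] turn units [0.0007 0.0005 0.0003] mm [ 47.5 315.6   1.1] deg [0.04 0.03 0.02]
```

Request:
{"op": "carry_out", "data": {
  "targets": [
    [0.006, 0.04, 0, 0, 0, 0],
    [0.012, 0.079, 0, 0, 0, 0],
    [0.012, 0.079, 0, 0, 0, 0],
    [0.012, 0.079, 0, 0, 0, 0],
    [0.012, 0.079, 0, 0, 0, 0]
  ]
}}

```text
time_s: 17.23
tcp_pos: [0.4392, -0.1423, 0.1824]
eef_rot: [180.0, 0.0, -35.0]
contact_force: [0.7, -0.1, -1.3]
gripper_width: 0.0564
gripper_force: 18.0
```

Request:
{"op": "carry_out", "data": {
  "targets": [
    [0.012, 0.079, 0, 0, 0, 0],
    [0.012, 0.079, 0, 0, 0, 0],
    [0.012, 0.079, 0, 0, 0, 0],
    [0.005, 0.038, 0, 0, 0, 0],
    [0, 0, 0, 0, 0, 0]
  ]
}}

```text
time_s: 17.85
tcp_pos: [0.3769, -0.2661, 0.1822]
eef_rot: [180.0, 0.0, -35.2]
contact_force: [0.7, 0.4, -1.6]
gripper_width: 0.0566
gripper_force: 18.0
```

Request:
{"op": "carry_out", "data": {
  "targets": [
    [0, 0, 0.02, 0, 0, 0],
    [0, 0, 0.03, 0, 0, 0],
    [0, 0, 0.02, 0, 0, 0],
    [0, 0, 0, 0, 0, 0],
    [0, 0, 0, 0, 0, 0]
  ]
}}

```text
time_s: 18.48
tcp_pos: [0.3788, -0.2648, 0.1474]
eef_rot: [180.0, -0.0, -35.0]
contact_force: [0.5, 0.3, -1.3]
gripper_width: 0.0562
gripper_force: 18.0
```

```bash
python3 - <<'E'
from h import *
np.set_printoptions(precision=4,suppress=True)
s=r.get_state();print(s['gripper_force'],s['gripper_width'],s['tcp_pos'],s['contact_force'],s['qd'])
ci=r.camera_info("wrist");im=r.capture("wrist")[:,:,::-1].copy();cv2.imwrite("pics/w10.png",im)
for k,m in zip("dark green".split(),masks(im)[1:]):
    print(k);[print(b,onz(ci,b[1],s['tcp_pos'][2]+.0356)) for b in blobs(im,m,(180,0,480,250),100)]
delta((.378,-.2657),.145,-35.1)
E
```

```text
17.9971906542778 0.05616048504783811 [ 0.3788 -0.2648  0.1474] [ 0.4772  0.3425 -1.2799] [-0.1778 -0.3739  0.4254 -0.045  -0.0796 -0.0391]
dark
(np.int32(1015), array([269.1,  93. ]), array([261,  53,  20,  79], dtype=int32)) [ 0.4639 -0.3     0.183 ]
(np.int32(1000), array([369.7,  93.2]), array([360,  54,  19,  78], dtype=int32)) [ 0.4411 -0.3323  0.183 ]
green
(np.int32(5668), array([319.1,  94.7]), array([275,  47,  90,  96], dtype=int32)) [ 0.4521 -0.3157  0.183 ]
shift units [-0.0006  0.0025  0.0053] turn units [-0.     -0.0005  0.0007] mm [-0.3  1.2  2.7] deg [-0.   -0.03  0.04]
```

View pics/w10.png

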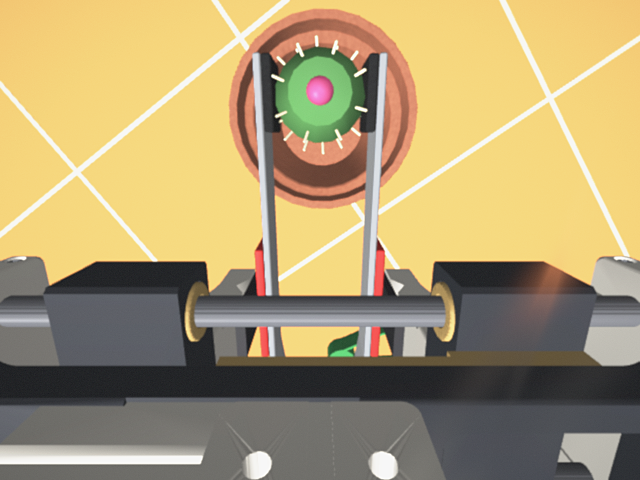

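The pup at (319,95) is held over the pot mouth, whose ring is centred near (323,108) and lies lower. That puts it within about 2 mm of the pot's centre. I'll let it settle and hand in.

Request:
{"op": "carry_out", "data": {
  "targets": [
    [0, 0, 0, 0, 0, 0],
    [0, 0, 0, 0, 0, 0],
    [0, 0, 0, 0, 0, 0],
    [0, 0, 0, 0, 0, 0]
  ]
}}

```text
time_s: 19.02
tcp_pos: [0.3785, -0.2649, 0.1474]
eef_rot: [-180.0, -0.0, -35.1]
contact_force: [0.0, 0.2, -1.7]
gripper_width: 0.0563
gripper_force: 18.0
```

```bash
python3 -c "
from plant import r
print(r.close_job())"
```

```text
the job is handed in; nothing more can be done
None
```

I handed the job in at about 19 s with the pup held still in the tongs, about 2 mm off the middle of the pot's mouth and roughly 6 cm above the rim; no verdict came back.

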